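Wipe plaster chips off the retouching board

ROBOT

A 6-joint arm with a two-finger parallel gripper is mounted at the origin on the work surface. World frame = base frame: x ahead of the robot, y to its left, z up, the work surface at z = 0. Lengths are in m, angles in rad, forces in N, time in s.
With the tool pointing down it reaches from about 0.4 to 0.825 m from the base axis. Payload 7 kg.
Tool frame: the origin (TCP) lies midway between the tips of the shut fingers; the grasp point (between the pads) lies 19 mm behind it; z points along the fingers, y is the line along which they close (so a half turn about z gives the same grasp; the last joint's range is limited). The gripper opens to 88 mm and grips with 3 to 60 N. Pads are 19 mm wide; open, the fingers measure 130 mm over their backs; the gripper's body (78 mm by 193 mm) begins 47 mm behind the grasp point.
Start: joints at [-0.816, 0.359, 0.012, 0, -1.224, -0.288], TCP at [0.304, -0.603, 0.227] pointing down, gripper open.
Joint ranges: [-3.07, 3.07], [-1.43, 2.12], [-1.02, 1.25], [-3.03, 1.67], [-3.05, -0], [-3.03, 3.03]. Speed limits (rad/s): [2.39, 2.39, 3.01, 3.14, 3.14, 3.14].

INTERFACE

Orientations are given as [roll, pitch, yaw] about the fixed x, y, z axes, in that order (R = Rz(yaw) Ry(pitch) Rx(roll)).
In Python, from station import telemetry, eyes, ticket, recognise, trace gives the robot as it stands. The module is installed in compiled form; this text tells all that it offers.
- The arm moves only by the tool servo_tool, never from a script. Its argument "series" is a list that holds one entry, the list of rows, each a list of 4 numbers: the shift along the tool's x, y, z in mm, then the turn about the tool's z in rad. In form: [[[x, y, z, roll], ...]]. A call has exactly 10 rows; each row shifts and turns the commanded pose from where the row before left it, along the tool's axes as they then stand; what a row does not reach is not made up. A row lasts 1/12 s, in which the tool goes at most 41.7 mm and 7.16 degrees, less where a joint would pass 70% of its speed; a pose out of reach is approached as far as the arm can. A call is refused whole if a number of a shift passes 41.7 or a number of a turn 0.125, either way. A call with a gripper value outside its range is refused whole. "claw" is the gripper's target within -1 to 1 (shut at 1, half-way at 0, fully open at -1), set as the call begins (left out, the last holds). The fingers move at their own pace and stop on an object; "grip_force" is the grip in N (left out, the last holds). Time passes only in rows, so rows that do not move let the fingers close, or fill a call up. It gives the time, the measured TCP pose, the force, the opening and the grip force at its end, in the units of the state.
- telemetry.get_state(): the state, without advancing time (a new reading comes with each control period).
- eyes.grab_frame(name): name is "side" or "top" or "wrist"; returns the picture (420x560x3 uint8, red, green, blue); there is no depth.
- eyes.calibration(name): a dict with "mtx" (3x3 intrinsics, pixels), "rvec" (rotation vector, rad) and "tvec" (3), from world to camera coordinates, as OpenCV has them. Camera axes: x right, y down, z forward; pixel columns grow to the right and rows downward; lengths in m; the calibration is good to about 2 mm. The wrist camera is an equidistant fisheye: a pixel r from the principal point sees the ray r / f radians off the axis. A picture is of the moment at which its call begins: read the wrist's pose just before it. calibration takes no time and is no camera call; for the wrist camera it gives the pose at the moment of the call.
- ticket.job_done(): hands the job in; it is judged then, once.
Trained networks look in the newest picture that a camera, given by its name, has taken for a name from the list of things; names that differ only in an ending like _2 or _b are one class to them, and where a whole thing is asked for, a point or a joint stands for the part that bears it (a point fixed in the world has none). Each returns a list of dicts, best first, with "conf" (0 to 1); they miss things now and then, are a little off and sometimes report something else, mostly with a low value. They report only what shows in the picture. A call takes as long as a camera call. They do not tell look-alikes from the thing itself.
- recognise(camera, name): "position" ([x, y, z] in m, in world coordinates, good to about 4 mm: the middle of the surface that is visible of it).
- trace(camera, name): "mask" (420x560 bool, what is visible of it).
The state is a dict: "t": time; "q": joint angles; "qd": joint speeds; "joint_efforts": joint torques, N m; "eef_pos": TCP position; "ee_rot": TCP orientation; "force": force on the tool from outside, world axes, zero at the start; "moment": the same for the moment, N m; "width": finger opening in m; "gripper_force": force on a finger pad.
Only numpy, scipy, OpenCV 4.12 (cv2) and the standard library are available. Lean on these libraries where they do the work, as an engineer would, in place of code of your own. Each camera call takes 0.05 s, during which the arm holds its last target. There are 200 camera calls.

TASK

Two loose orange plaster chips lie on the white retouching board. Pick up the scraper block with the pale wooden grip and black rubber blade (not the blue sanding block), set its blade down on the board behind the chips and wipe both chips over the edge into the green catch tray fixed to the board; the chips are moved by the scraper only, never by the gripper's fingers. Then set the scraper down gently and let go of it, standing upright on its blade on the bare table.

Things in the scene. Friction and masses are not known exactly. Their poses are not given: they have to be found in the camera images.
- board: White board, fixed, level: x 170 mm, y 190 mm. Origin: centre of its underside, on the table; z up; white top at z = 30 mm. Yaw within 15 deg; at yaw 0 its +y is the robot's left. Green tray fixed along its +y edge, no rim on the board's side: inside x -91 to 91, y 95 to 181 mm, floor z = 6 mm; its 3 outer walls are 22 mm high, below the board's top. Wipe along the board's +y.
- scraper: Loose, rigid, standing on its blade left of the board: black rubber blade 130 mm long (x), 20 thick (y), 34 high; above it a pale wooden grip 100 long, 26 thick, from 34 to 70 mm height. Origin: centre of the blade's underside, z up. Grip it across the 26 mm (along its y), about 52 mm up. About 160 g. A blue sanding block 120 x 30 x 42 mm stands near; their places may be swapped.
- chip_a: Loose orange flake about 22 x 18 mm, 8 mm thick, 12 g, flat on the board's white top, any yaw; on the board's -x half (x -42 to -20, y -42 to 40 mm in the board's frame). Origin: centre of its underside; it reaches at most 14 mm sideways from there.
- chip_b: The second orange flake, same size as chip_a, on the board's +x half (x 20 to 42, y -42 to 40 mm in the board's frame), any yaw. Origin: centre of its underside.
There are look-alikes about, which are no part of the job. Several things look just like the scraper: the one meant starts farthest to the robot's left.

How it is judged:
By the outcome, as a careful person would: the job done as asked, in the order asked, and still so for the second after the job is handed in, with the robot touching nothing.
It also fails if it takes over 48 s, if anything falls off the work surface, if the arm or the gripper's body presses on something with over 40 N, if the wrist force passes 120 N, or if a joint passes its speed limit or range.

## Working session

There is one attempt and no reset: what is moved stays moved. The work goes in short steps, Python scripts to look and compute and a tool call to move; the robot and the scene stay as the last step left them, time stands still between calls to the robot, and variables do not carry over. Pictures are saved under pics/ and viewed, at most 10 in all, crops included, and the job is handed in when it is done.

Besides the shell and the picture viewer there is one more tool, called after "Emit:" by a JSON object that holds its "method" and its "body". servo_tool: Moves the arm, as the interface text tells. Its arguments: {"type":"object","properties":{"series":{"type":"array"},"claw":{"type":"number"},"grip_force":{"type":"number"}},"required":["series"]}

```bash
mkdir -p pics
cat > h.py <<'E'
import numpy as np,cv2
from station import telemetry,eyes,ticket,recognise,trace
def ray(cam,u,v,z):
    c=eyes.calibration(cam);R=cv2.Rodrigues(np.array(c['rvec'],float))[0];t=np.array(c['tvec'],float).ravel();K=np.array(c['mtx'])
    if cam=='wrist':
        a=np.array([(u-K[0,2])/K[0,0],(v-K[1,2])/K[1,1]]);r=np.hypot(*a)+1e-9
        d=np.array([*(np.sin(r)*a/r),np.cos(r)])
    else: d=np.linalg.inv(K)@[u,v,1]
    o=-R.T@t;d=R.T@d
    return o+d*(z-o[2])/d[2]
def save(n,im): cv2.imwrite('pics/'+n,cv2.cvtColor(im,cv2.COLOR_RGB2BGR))
E
python3 - <<'E'
from h import *
s=telemetry.get_state();print(s['t'],s['eef_pos'],s['ee_rot'],s['q'])
for c in ['top','side']:
    save(c+'0.png',eyes.grab_frame(c))
    for n in ['board','scraper','chip_a']:
        for d in recognise(c,n)[:6]: print(c,n,np.round(d['position'],3),round(d['conf'],2))
E
```

```text
0.0 [ 0.30353387 -0.6023764   0.22565922] [ 3.13999677e+00 -1.15678688e-04 -2.67491905e+00] [-8.15914170e-01  3.59361399e-01  1.11108163e-02 -3.64376398e-04
 -1.22410870e+00 -2.88084566e-01]
top board [ 0.465 -0.121  0.028] 0.81
top scraper [0.366 0.135 0.068] 0.96
top scraper [0.518 0.211 0.07 ] 0.84
top scraper [0.603 0.106 0.076] 0.66
top chip_a [ 0.5   -0.148  0.032] 0.62
top chip_a [ 0.443 -0.171  0.037] 0.39
side board [ 0.462 -0.187  0.033] 0.97
side scraper [0.608 0.086 0.034] 0.98
side scraper [0.366 0.086 0.061] 0.75
side scraper [0.524 0.208 0.039] 0.69
side chip_a [ 0.493 -0.153  0.037] 0.75
side chip_a [ 0.447 -0.171  0.036] 0.65
```

View pics/top0.png

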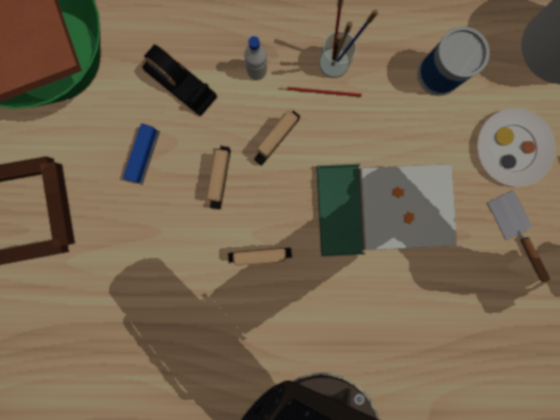

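View pics/side0.png

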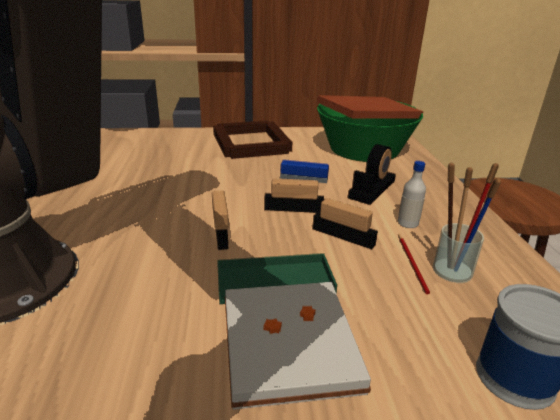

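Top view: the look-alike scrapers are at px (260,256), (218,178) and (277,138), and the blue block is at (140,153). The board is at (385,208) with the tray on its left side, and the chips are at (398,192) and (408,217). The scraper at (218,178) has y≈0.21, farthest to the robot's left, so it fits. I'll confirm it in a crop and measure the poses.

Run:
```python
from h import *
im=eyes.grab_frame('top')
save('crop.png',cv2.resize(im[90:280,110:340],None,fx=3,fy=3,interpolation=cv2.INTER_CUBIC))
def rect(m,z):
    P=np.array([ray('top',u+0.,v+0.,z)[:2] for v,u in np.argwhere(m)],np.float32)*1000
    r=cv2.minAreaRect(P);return r,P.mean(0)
for n,z in [('board',.03),('scraper',.05),('chip_a',.038)]:
    for d in trace('top',n)[:4]:
        m=d['mask'];v,u=np.argwhere(m).mean(0);r,c=rect(m,z)
        print(n,round(d['conf'],2),'px',round(u),round(v),m.sum(),np.round(r[0]),np.round(r[1]),round(r[2],1),np.round(c))
# colour masks
hsv=cv2.cvtColor(im,cv2.COLOR_RGB2HSV)
w=((hsv[...,1]<40)&(hsv[...,2]>90)).astype(np.uint8);w[:, :350]=0;w[:,465:]=0;w[:150]=0;w[260:]=0
o=((hsv[...,1]>150)&((hsv[...,0]<15))).astype(np.uint8);o[:, :365]=0;o[:,450:]=0;o[:170]=0;o[245:]=0
g=((hsv[...,0]>50)&(hsv[...,0]<95)&(hsv[...,1]>80)).astype(np.uint8);g[:, :300]=0;g[:,380:]=0;g[:150]=0;g[270:]=0
for n,m,z in [('white',w,.03),('tray',g,.022)]:
    r,c=rect(m,z);print(n,np.round(r[0]),np.round(r[1]),round(r[2],1),np.round(c))
k,l,st,ce=cv2.connectedComponentsWithStats(o)
for i in range(1,k):
    if st[i,4]>15: print('chip',ce[i],st[i,4],np.round(ray('top',*ce[i],.038)*1000))
```

```text
Traceback (most recent call last):
  File "h.py", line 4, in ray
    c=eyes.calibration(cam);R=cv2.Rodrigues(np.array(c['rvec'],float))[0];t=np.array(c['tvec'],float).ravel();K=np.array(c['mtx'])
ValueError: time passes only in moves, steps and waits
```

View pics/crop.png

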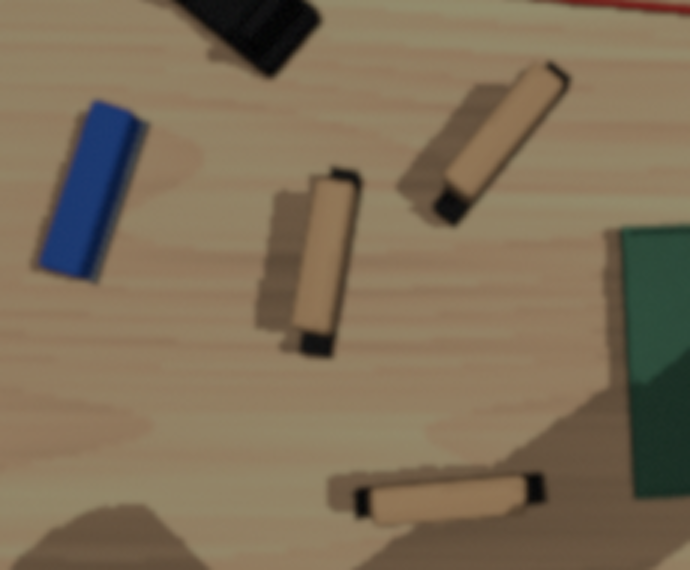

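The crop shows the middle scraper (crop px 325,260 = top px 218,177): pale grip, black blade, and the leftmost of the three pale ones. That is the one to take. The measurement script failed because it called calibration too often, so I'll cache it.

```bash
sed -i 's/^def ray.*/_c={}\ndef ray(cam,u,v,z):/; s/    c=eyes.calibration(cam);/    if cam not in _c: _c[cam]=eyes.calibration(cam)\n    c=_c[cam];/' h.py
cat > m.py <<'E'
from h import *
im=eyes.grab_frame('top')
def rect(m,z):
    P=np.array([ray('top',u+0.,v+0.,z)[:2] for v,u in np.argwhere(m)],np.float32)*1000
    r=cv2.minAreaRect(P);return r,P.mean(0)
hsv=cv2.cvtColor(im,cv2.COLOR_RGB2HSV);H,S,V=[hsv[...,i] for i in range(3)]
def box(m,a,b,c,d):
    o=np.zeros(m.shape,np.uint8);o[c:d,a:b]=m[c:d,a:b];k,l,st,ce=cv2.connectedComponentsWithStats(o);return l==1+st[1:,4].argmax()
w=box((S<55)&(V>50),355,465,150,260)
g=box((H>50)&(H<95)&(S>80),305,380,150,270)
gr=box((S>60)&(V>150)&(H<25),205,235,145,212)
for n,m,z in [('white',w,.03),('tray',g,.022),('grip',gr,.07)]:
    r,c=rect(m,z);print(n,np.round(r[0]),np.round(r[1]),round(r[2],1),np.round(c))
o=np.zeros(H.shape,np.uint8);o[170:245,365:450]=((S>140)&(H<15))[170:245,365:450]
k,l,st,ce=cv2.connectedComponentsWithStats(o)
for i in range(1,k):
    if st[i,4]>15: print('chip',ce[i],st[i,4],np.round(ray('top',*ce[i],.038)*1000))
for n,z in [('board',.03),('scraper',.05),('chip_a',.038)]:
    for d in trace('top',n)[:4]:
        m=d['mask'];v,u=np.argwhere(m).mean(0);r,c=rect(m,z)
        print(n,round(d['conf'],2),'px',round(u),round(v),m.sum(),np.round(r[0]),np.round(r[1]),round(r[2],1),np.round(c))
E
python3 m.py
```

```text
Traceback (most recent call last):
  File "m.py", line 11, in <module>
    gr=box((S>60)&(V>150)&(H<25),205,235,145,212)
  File "m.py", line 8, in box
    o=np.zeros(m.shape,np.uint8);o[c:d,a:b]=m[c:d,a:b];k,l,st,ce=cv2.connectedComponentsWithStats(o);return l==1+st[1:,4].argmax()
                                                                                                                 ~~~~~~~~~~~~~~~^^
ValueError: attempt to get argmax of an empty sequence
```

```bash
sed -i "/^gr=/d; s/,('grip',gr,.07)//" m.py; python3 m.py
```

```text
white [ 469. -171.] [171. 193.] 3.4 [ 469. -170.]
tray [460. -30.] [182.  83.] 3.3 [460. -30.]
chip [397.46268657 191.85074627] 67 [ 497. -146.   38.]
chip [408.515625 217.46875 ] 64 [ 445. -169.   38.]
board 0.83 px 384 208 11404 [ 465. -126.] [188. 283.] 3.4 [ 465. -121.]
scraper 0.81 px 219 177 973 [521. 218.] [ 33. 128.] 81.8 [521. 218.]
scraper 0.66 px 259 256 842 [365. 133.] [ 28. 126.] 5.8 [365. 134.]
scraper 0.64 px 276 136 912 [604. 105.] [ 31. 130.] 52.0 [604. 104.]
chip_a 0.65 px 409 217 101 [ 445. -170.] [21. 23.] 89.8 [ 445. -169.]
```

Board: centre (469,-171), yaw 3.4°, and the tray centre (460,-30) agrees with that. The chips sit at board-frame (29,23) and (-24,3), within the given ranges. The scraper is at about (519,213), yaw -8.5°. I'll turn by +0.615 rad and then travel above it.

Emit:
{"method": "servo_tool", "body": {"series": [[[0, 0, 0, 0.123], [0, 0, 0, 0.123], [0, 0, 0, 0.123], [0, 0, 0, 0.123], [0, 0, 0, 0.123], [-4.5, 40, 0, 0], [-4.5, 40, 0, 0], [-4.5, 40, 0, 0], [-4.5, 40, 0, 0], [-4.5, 40, 0, 0]]], "claw": -1}}

```text
t: 1.58
eef_pos: [0.3555, -0.4067, 0.2266]
ee_rot: [-3.141, 0.0, 2.993]
force: [2.2, -0.4, -0.4]
width: 0.0875
gripper_force: 0.0
```

Emit:
{"method": "servo_tool", "body": {"series": [[[-4.5, 40, 0, 0], [-4.5, 40, 0, 0], [-4.5, 40, 0, 0], [-4.5, 40, 0, 0], [-4.5, 40, 0, 0], [-4.5, 40, 0, 0], [-4.5, 40, 0, 0], [-4.5, 40, 0, 0], [-4.5, 40, 0, 0], [-4.5, 40, 0, 0]]]}}

```text
t: 2.42
eef_pos: [0.4592, -0.0172, 0.2272]
ee_rot: [3.141, 0.001, 2.994]
force: [0.8, 0.5, 0.1]
width: 0.0874
gripper_force: 0.0
```

Emit:
{"method": "servo_tool", "body": {"series": [[[-4.5, 40, 0, 0], [-4.5, 40, 0, 0], [-4.5, 40, 0, 0], [-4.5, 40, 0, 0], [-4.5, 40, 0, 0], [-4, 38, 0, 0], [0, 0, 0, 0], [0, 0, 0, 0], [0, 0, 0, 0], [0, 0, 0, 0]]]}}

```text
t: 3.25
eef_pos: [0.5201, 0.2113, 0.2266]
ee_rot: [-3.142, -0.0, 2.993]
force: [0.3, -0.6, -1.1]
width: 0.088
gripper_force: 0.0
```

Run:
```python
from h import *
s=telemetry.get_state();print(s['t'],s['eef_pos'],s['ee_rot'],s['q'])
im=eyes.grab_frame('wrist');save('w1.png',im)
for d in recognise('wrist','scraper')[:4]: print(np.round(d['position'],4),round(d['conf'],2))
for d in trace('wrist','scraper')[:4]:
    m=d['mask'].astype(np.uint8);c=max(cv2.findContours(m,0,2)[0],key=cv2.contourArea)[:,0]
    for z in (.034,.07):
        P=np.array([ray('wrist',*map(float,p),z)[:2]*1000 for p in c],np.float32);r=cv2.minAreaRect(P)
        print(round(d['conf'],2),c.mean(0),z,np.round(r[0]),np.round(r[1]),round(r[2],1))
```

```text
3.25 [0.52014847 0.21130634 0.22664584] [-3.14150883e+00 -1.33929247e-04  2.99278902e+00] [ 7.34487576e-01  1.72730797e-01 -2.41873969e-01 -5.49596290e-05
 -1.15634134e+00 -2.45406539e+00]
[0.513 0.218 0.069] 0.9
[0.3688 0.138  0.0717] 0.78
[0.5715 0.1323 0.0664] 0.76
0.96 [284.66 177.58] 0.034 [522. 219.] [ 29. 130.] 81.8
0.96 [284.66 177.58] 0.07 [513. 219.] [ 26. 117.] 81.8
0.65 [213.73737374 247.96969697] 0.034 [590. 116.] [ 28. 107.] 53.6
0.65 [213.73737374 247.96969697] 0.07 [574. 127.] [25. 96.] 53.6
0.61 [184.18787879  58.73939394] 0.034 [361. 133.] [ 40. 131.] 5.5
0.61 [184.18787879  58.73939394] 0.07 [369. 143.] [ 36. 118.] 5.5
```

View pics/w1.png

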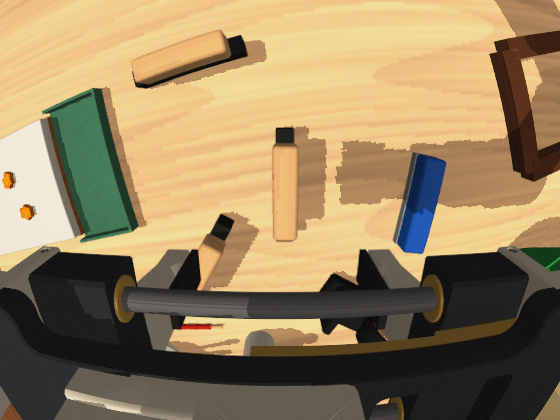

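The leftmost scraper is at wrist px (285,185), lined up between the fingers, at about (520,218). Shift 7 mm in y, go down 193 mm and close.

Emit:
{"method": "servo_tool", "body": {"series": [[[1, 7, 10, 0], [0, 0, 35, 0], [0, 0, 35, 0], [0, 0, 35, 0], [0, 0, 35, 0], [0, 0, 25, 0], [0, 0, 15, 0], [0, 0, 3, 0], [0, 0, 0, 0], [0, 0, 0, 0]]]}}

```text
t: 4.23
eef_pos: [0.521, 0.2195, 0.0342]
ee_rot: [3.141, 0.001, 2.993]
force: [0.2, 0.3, 0.5]
width: 0.0877
gripper_force: 0.0
```

Emit:
{"method": "servo_tool", "body": {"series": [[[0, 0, 0, 0], [0, 0, 0, 0], [0, 0, 0, 0], [0, 0, 0, 0], [0, 0, 0, 0], [0, 0, 0, 0], [0, 0, 0, 0], [0, 0, 0, 0], [0, 0, 0, 0], [0, 0, 0, 0]]], "claw": 1, "grip_force": 40}}

```text
t: 5.07
eef_pos: [0.5205, 0.2192, 0.0335]
ee_rot: [-3.141, -0.0, 2.993]
force: [-0.1, -0.2, 1.2]
width: 0.0267
gripper_force: 2.0
```

Grip width is 26.7 mm, as expected for the handle. Lift 100 mm, turn -0.208 rad, then carry it behind the chips.

Emit:
{"method": "servo_tool", "body": {"series": [[[0, 0, 0, 0], [0, 0, 0, 0], [0, 0, -10, 0], [0, 0, -30, 0], [0, 0, -30, 0], [0, 0, -30, 0], [0, 0, 0, -0.104], [0, 0, 0, -0.104], [0, 0, 0, 0], [0, 0, 0, 0]]]}}

```text
t: 5.9
eef_pos: [0.5203, 0.2191, 0.1339]
ee_rot: [3.141, -0.0, -3.085]
force: [0.7, 0.9, -2.3]
width: 0.0256
gripper_force: 40.0
```

Emit:
{"method": "servo_tool", "body": {"series": [[[6.2, -36, 0, 0], [6.2, -36, 0, 0], [6.2, -36, 0, 0], [6.2, -36, 0, 0], [6.2, -36, 0, 0], [6.2, -36, 0, 0], [6.2, -36, 0, 0], [6.2, -36, 0, 0], [6.2, -36, 0, 0], [6.2, -36, 0, 0]]]}}

```text
t: 6.73
eef_pos: [0.4793, -0.1455, 0.1335]
ee_rot: [-3.142, -0.001, -3.085]
force: [1.6, -0.4, -1.9]
width: 0.0262
gripper_force: 40.0
```

Emit:
{"method": "servo_tool", "body": {"series": [[[6.2, -36, 0, 0], [6.2, -36, 0, 0], [0, 0, 0, 0], [0, 0, 0, 0], [0, 0, 0, 0], [0, 0, 0, 0], [0, 0, 0, 0], [0, 0, 0, 0], [0, 0, 0, 0], [0, 0, 0, 0]]]}}

```text
t: 7.57
eef_pos: [0.4723, -0.2158, 0.1337]
ee_rot: [-3.142, 0.0, -3.081]
force: [-0.7, -0.4, -2.1]
width: 0.0259
gripper_force: 40.0
```

Run:
```python
from h import *
s=telemetry.get_state();print(s['t'],s['eef_pos'],s['ee_rot'],s['force'],s['moment'],s['gripper_force'])
a=eyes.grab_frame('wrist');b=eyes.grab_frame('side')
save('w2.png',np.hstack([cv2.resize(a,(400,300)),cv2.resize(b[150:,130:410],(400,386))[:300]]))
for d in trace('wrist','scraper')[:2]:
    m=d['mask'].astype(np.uint8);c=max(cv2.findContours(m,0,2)[0],key=cv2.contourArea)[:,0]
    print(round(d['conf'],2),c.mean(0),c.min(0),c.max(0))
for d in recognise('wrist','chip_a')[:3]: print(d)
```

```text
7.5667 [ 0.47225082 -0.21584592  0.13365106] [-3.14158195e+00  1.44468284e-04 -3.08083719e+00] [-0.7214696  -0.44077703 -2.07622868] [-0.0114808  -0.03532354  0.01671949] 39.99954700469971
0.94 [546.         132.63636364] [536 122] [559 143]
0.7 [278.94520548 191.94520548] [247 144] [310 291]
{'position': [0.4922, -0.1517, 0.0322], 'conf': 0.9}
{'position': [0.4453, -0.1738, 0.0394], 'conf': 0.72}
```

View pics/w2.png

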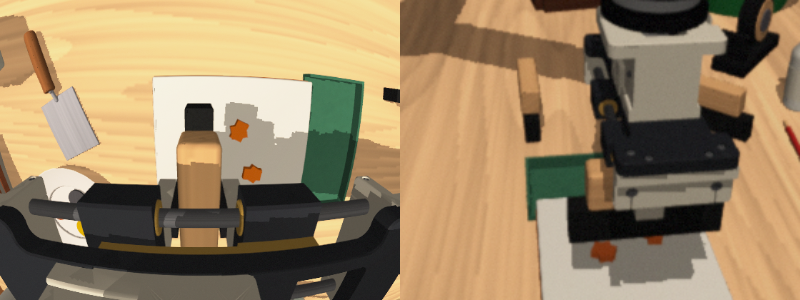

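The scraper is held level, with both chips (left panel px 239,131 and 252,173) on the tray side of the blade. Lowering: contact is expected after about 70 mm.

Emit:
{"method": "servo_tool", "body": {"series": [[[0, 0, 20, 0], [0, 0, 25, 0], [0, 0, 15, 0], [0, 0, 5, 0], [0, 0, 2, 0], [0, 0, 1, 0], [0, 0, 1, 0], [0, 0, 0, 0], [0, 0, 0, 0], [0, 0, 0, 0]]]}}

```text
t: 8.6
eef_pos: [0.4724, -0.2165, 0.0652]
ee_rot: [-3.141, 0.001, -3.082]
force: [0.0, -0.6, -2.2]
width: 0.0261
gripper_force: 40.0
```

Emit:
{"method": "servo_tool", "body": {"series": [[[0, 0, 0.5, 0], [0, 0, 0.5, 0], [0, 0, 0.5, 0], [0, 0, 0, 0], [0, 0, 0, 0], [0, 0, 0, 0], [0, 0, 0, 0], [0, 0, 0, 0], [0, 0, 0, 0], [0, 0, 0, 0]]]}}

```text
t: 9.43
eef_pos: [0.4722, -0.2165, 0.0634]
ee_rot: [-3.141, 0.0, -3.082]
force: [-1.4, 0.9, 5.3]
width: 0.0257
gripper_force: 40.0
```

Contact at about 7 N. Wipe 141 mm along +y (the tool's +y).

Emit:
{"method": "servo_tool", "body": {"series": [[[0, 4, 0, 0], [0, 8, 0, 0], [0, 8, 0, 0], [0, 8, 0, 0], [0, 8, 0, 0], [0, 8, 0, 0], [0, 8, 0, 0], [0, 8, 0, 0], [0, 8, 0, 0], [0, 8, 0, 0]]]}}

```text
t: 10.27
eef_pos: [0.4677, -0.1398, 0.0634]
ee_rot: [-3.141, 0.001, -3.081]
force: [0.9, -4.7, 5.8]
width: 0.0257
gripper_force: 40.0
```

Emit:
{"method": "servo_tool", "body": {"series": [[[0, 8, 0, 0], [0, 8, 0, 0], [0, 8, 0, 0], [0, 8, 0, 0], [0, 8, 0, 0], [0, 8, 0, 0], [0, 7, 0, 0], [0, 6, 0, 0], [0, 4, 0, 0], [0, 0, 0, 0]]]}}

```text
t: 11.1
eef_pos: [0.4635, -0.0746, 0.0634]
ee_rot: [3.142, 0.0, -3.081]
force: [-0.9, 1.3, 8.3]
width: 0.0256
gripper_force: 40.0
```

Run:
```python
from h import *
s=telemetry.get_state();print(s['t'],s['eef_pos'],s['ee_rot'],s['force'],s['moment'])
a=eyes.grab_frame('wrist')
for d in recognise('wrist','chip_a')[:3]: print(d)
b=eyes.grab_frame('side')
for d in recognise('side','chip_a')[:3]: print(d)
save('w3.png',np.hstack([cv2.resize(a,(400,300)),cv2.resize(b[150:,130:410],(400,386))[:300]]))
```

```text
11.1 [ 0.46348152 -0.07455327  0.0633888 ] [ 3.14156722e+00  2.71334054e-04 -3.08062914e+00] [-0.92478423  1.34763748  8.29013014] [ 0.04060714  0.5135542  -0.05329851]
{'position': [0.4413, -0.0479, 0.0182], 'conf': 0.75}
{'position': [0.4319, -0.0765, 0.0991], 'conf': 0.56}
```

View pics/w3.png

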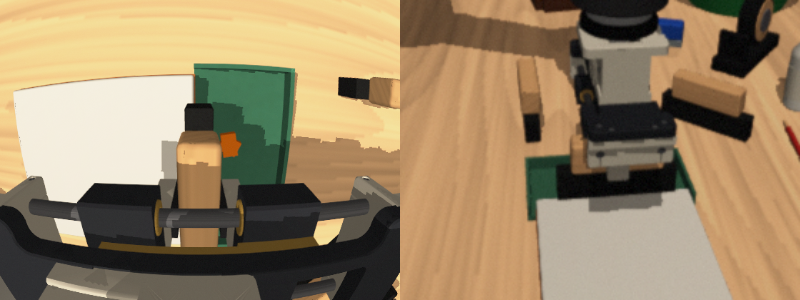

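One chip is in the tray (left panel px 240,145) and the board is clear. The other is hidden by the gripper. I'll lift, carry the scraper towards its old spot on bare table and check the tray from there.

Emit:
{"method": "servo_tool", "body": {"series": [[[0, 0, -10, 0], [0, 0, -25, 0], [0, 0, -35, 0], [-3.4, 14, 0, 0], [-7, 27.5, 0, 0], [-8, 31, 0, 0], [-8, 31, 0, 0], [-8, 31, 0, 0], [-8, 31, 0, 0], [-8, 31, 0, 0]]]}}

```text
t: 12.13
eef_pos: [0.5007, 0.1257, 0.1322]
ee_rot: [3.141, -0.002, -3.082]
force: [0.7, -0.5, -2.2]
width: 0.0259
gripper_force: 40.0
```

Emit:
{"method": "servo_tool", "body": {"series": [[[-8, 31, 0, 0], [-8, 31, 0, 0], [-8, 31, 0, 0], [0, 0, 0, 0.104], [0, 0, 0, 0.104], [0, 0, 0, 0], [0, 0, 0, 0], [0, 0, 0, 0], [0, 0, 0, 0], [0, 0, 0, 0]]]}}

```text
t: 12.97
eef_pos: [0.5204, 0.2175, 0.1331]
ee_rot: [3.141, -0.0, 2.994]
force: [-1.0, 0.9, -1.4]
width: 0.0254
gripper_force: 40.0
```

Run:
```python
from h import *
s=telemetry.get_state();print(s['t'],s['eef_pos'],s['ee_rot'],s['force'])
a=eyes.grab_frame('wrist')
for d in recognise('wrist','chip_a')[:3]: print(d)
b=eyes.grab_frame('side')
for d in recognise('side','chip_a')[:3]: print(d)
t=eyes.grab_frame('top')
for d in recognise('top','chip_a')[:3]: print(d)
save('w4.png',np.hstack([cv2.resize(a,(400,300)),cv2.resize(t[90:300,200:480],(400,300))]))
```

```text
12.9667 [0.52042886 0.21749199 0.13308833] [ 3.14146468e+00 -9.73861505e-05  2.99441836e+00] [-0.9946636   0.93135388 -1.40594289]
{'position': [0.4438, -0.0438, 0.0145], 'conf': 0.61}
{'position': [0.4881, -0.0646, 0.0185], 'conf': 0.58}
{'position': [0.4405, -0.0457, 0.0184], 'conf': 0.52}
{'position': [0.4941, -0.0644, 0.0136], 'conf': 0.5}
```

View pics/w4.png

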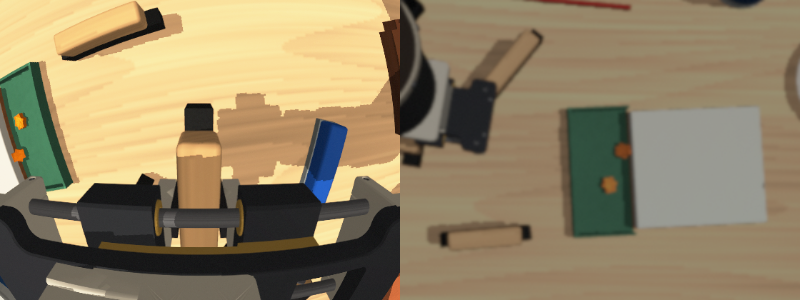

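Both chips appear over the tray (right panel px 609,185 and 623,150), but one lies right at the edge. I'll check whether it leans on it.

Run:
```python
from h import *
t=eyes.grab_frame('top');b=eyes.grab_frame('side')
save('w5.png',np.hstack([cv2.resize(t[155:265,305:395],(400,489),interpolation=2),cv2.resize(b[245:310,205:350],(400,179),interpolation=2,).repeat(1,0) if 0 else cv2.copyMakeBorder(cv2.resize(b[245:310,205:350],(400,179),interpolation=2),0,310,0,0,0)]))
for d in trace('top','chip_a')[:3]:
    for z in (.014,.03):
        P=np.array([ray('top',float(u),float(v),z)[:2]*1000 for v,u in np.argwhere(d['mask'])])-[469,-171]
        Q=P@np.array([[.998,-.059],[.059,.998]]);print(round(d['conf'],2),z,np.round(Q.min(0)),np.round(Q.max(0)))
```

```text
0.45 0.014 [ -97. -103.] [ 97. 187.]
0.45 0.03 [-96. -96.] [ 95. 188.]
```

View pics/w5.png

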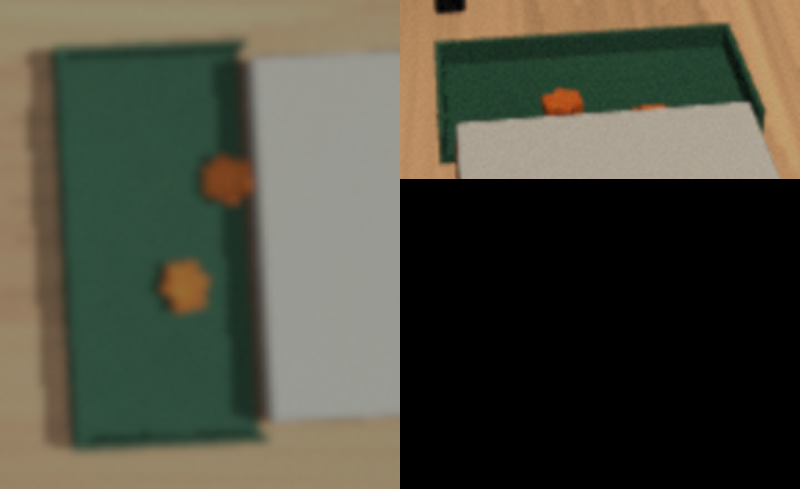

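Run:
```python
from h import *
for cam,bx in (('top',(305,395,155,265)),('side',(205,350,245,310))):
    t=eyes.grab_frame(cam);hsv=cv2.cvtColor(t,cv2.COLOR_RGB2HSV);H,S,V=[hsv[...,i] for i in range(3)]
    o=np.zeros(H.shape,np.uint8);a,b,c,d=bx
    o[c:d,a:b]=((S>150)&(H<18)&(V>90 if cam=='top' else V>130))[c:d,a:b]
    k,l,st,ce=cv2.connectedComponentsWithStats(o)
    for i in range(1,k):
        if st[i,4]<6: continue
        print(cam,st[i],ce[i])
        for z in (.010,.014,.022,.03):
            P=np.array([ray(cam,float(u),float(v),z)[:2]*1000 for v,u in np.argwhere(l==i)])-[469,-171]
            Q=P@np.array([[.998,-.059],[.059,.998]]);print('  ',z,np.round(Q.min(0)),np.round(Q.max(0)))
```

```text
top [351 191  11  10  81] [355.7037037  195.13580247]
   0.01 [18. 92.] [ 38. 113.]
   0.014 [18. 93.] [ 37. 114.]
   0.022 [18. 95.] [ 37. 116.]
   0.03 [17. 97.] [ 36. 118.]
top [341 214  10  11  80] [345.85  219.075]
   0.01 [-31. 118.] [-10. 137.]
   0.014 [-31. 119.] [-10. 138.]
   0.022 [-31. 120.] [-10. 139.]
   0.03 [-31. 122.] [-11. 141.]
side [257 277  14  10 100] [263.37 281.6 ]
   0.01 [-31. 117.] [ -9. 141.]
   0.014 [-32. 112.] [-10. 136.]
   0.022 [-33. 103.] [-12. 126.]
   0.03 [-34.  93.] [-13. 116.]
side [293 283   8   2  10] [295.9 283.2]
   0.01 [ 27. 117.] [ 39. 119.]
   0.014 [ 26. 112.] [ 38. 114.]
   0.022 [ 24. 102.] [ 36. 105.]
   0.03 [22. 92.] [34. 95.]
```

The edge chip is inside the tray: y≈95–114, all of it below the board's top, leaning slightly on the side face. The other one is flat at y≈128. Now setting the scraper down on its old, empty spot.

Emit:
{"method": "servo_tool", "body": {"series": [[[0, 0, 20, 0], [0, 0, 30, 0], [0, 0, 25, 0], [0, 0, 12, 0], [0, 0, 6, 0], [0, 0, 3, 0], [0, 0, 1, 0], [0, 0, 0, 0], [0, 0, 0, 0], [0, 0, 0, 0]]]}}

```text
t: 14.35
eef_pos: [0.5211, 0.2182, 0.037]
ee_rot: [3.14, 0.001, 2.993]
force: [0.3, -1.0, -2.2]
width: 0.0262
gripper_force: 40.0
```

Emit:
{"method": "servo_tool", "body": {"series": [[[0, 0, 0.5, 0], [0, 0, 0.5, 0], [0, 0, 0.5, 0], [0, 0, 0.5, 0], [0, 0, 0.5, 0], [0, 0, 0, 0], [0, 0, 0, 0], [0, 0, 0, 0], [0, 0, 0, 0], [0, 0, 0, 0]]]}}

```text
t: 15.18
eef_pos: [0.5206, 0.2177, 0.0335]
ee_rot: [-3.142, -0.0, 2.993]
force: [0.3, 0.1, -1.9]
width: 0.0257
gripper_force: 40.0
```

Emit:
{"method": "servo_tool", "body": {"series": [[[0, 0, 0.4, 0], [0, 0, 0, 0], [0, 0, 0.4, 0], [0, 0, 0, 0], [0, 0, 0, 0], [0, 0, 0, 0], [0, 0, 0, 0], [0, 0, 0, 0], [0, 0, 0, 0], [0, 0, 0, 0]]]}}

```text
t: 16.02
eef_pos: [0.5206, 0.2177, 0.0334]
ee_rot: [3.142, 0.0, 2.994]
force: [-2.9, 0.7, 6.8]
width: 0.026
gripper_force: 40.0
```

On the table. Release, then rise.

Emit:
{"method": "servo_tool", "body": {"series": [[[0, 0, 0, 0], [0, 0, 0, 0], [0, 0, 0, 0], [0, 0, 0, 0], [0, 0, 0, 0], [0, 0, 0, 0], [0, 0, 0, 0], [0, 0, 0, 0], [0, 0, 0, 0], [0, 0, 0, 0]]], "claw": -1}}

```text
t: 16.85
eef_pos: [0.5206, 0.2177, 0.0327]
ee_rot: [-3.142, -0.0, 2.993]
force: [-1.3, -0.5, -0.4]
width: 0.0855
gripper_force: 0.0
```

Emit:
{"method": "servo_tool", "body": {"series": [[[0, 0, -5, 0], [0, 0, -15, 0], [0, 0, -30, 0], [0, 0, -35, 0], [0, 0, -35, 0], [0, 0, -35, 0], [0, 0, -20, 0], [0, 0, 0, 0], [0, 0, 0, 0], [0, 0, 0, 0]]]}}

```text
t: 17.68
eef_pos: [0.5201, 0.2175, 0.2074]
ee_rot: [-3.142, -0.001, 2.993]
force: [-0.5, 0.0, 0.1]
width: 0.0875
gripper_force: 0.0
```

Run:
```python
from h import *
s=telemetry.get_state();print(s['t'],s['eef_pos'],s['force'],s['width'])
a=eyes.grab_frame('wrist');b=eyes.grab_frame('side')
save('w6.png',np.hstack([cv2.resize(a,(400,300)),cv2.resize(b[150:360,150:430],(400,300))]))
```

```text
17.6833 [0.52006618 0.21751933 0.20738826] [-0.51510179  0.02879283  0.12167621] 0.08750594735585837
```

View pics/w6.png

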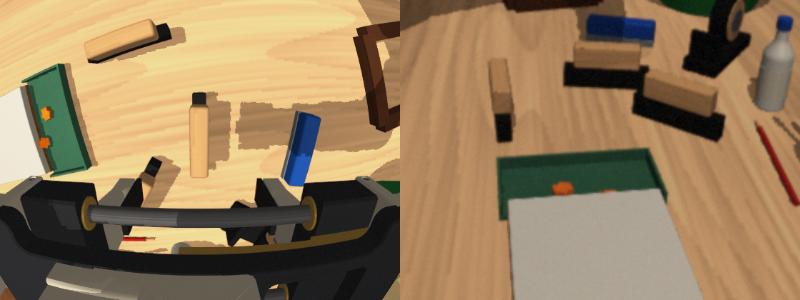

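The scraper stands upright on the bare table (left px 199,135; right px 605,60). Both chips are in the tray (left px 46,114 and 44,142), and the gripper is clear. Handing in.

```bash
python3 -c "
from station import ticket
print(ticket.job_done())"
```

```text
the job is handed in; nothing more can be done
None
```

Both chips were wiped into the green tray, one resting slightly tilted against the board's side but below its top, and the scraper stands released and upright on its blade on the bare table; I handed the job in at about 18 s, and no verdict came back.

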